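# Turn the sample row round onto the empty rack

## Task

Move the three sample products from the full wooden rack to the empty one in the reverse order, counted from each rack's tall end board: what stands next to the end board on the full rack goes to the pad furthest from the end board on the other, the middle one to the middle, and the last one next to the board. Each must stand upright and centred on its cork pad, the tin with its long side along the rack as it was; tip nothing over, and leave the other goods on the table where they are.

Things in the scene. Friction and masses are not known exactly. Their poses are not given: they have to be found in the camera images.
- full_rack: the rack that holds the row at the start: light-wood beam 296 mm long, 54 wide, 24 high, fixed, on either side of the table; three cork pads in a row (46 mm across, tops 30 mm above the table) at y = -96, 0, 96 mm, x = 0. Origin on the table under the beam's middle; y along the beam, z up. Its tall end board (10 mm thick, 62 high) is at the +y end, y = 148 to 158; the -y end has a cap level with the beam
- empty_rack: the rack empty at the start: light-wood beam 296 mm long, 54 wide, 24 high, fixed, on either side of the table; three cork pads in a row (46 mm across, tops 30 mm above the table) at y = -96, 0, 96 mm, x = 0. Origin on the table under the beam's middle; y along the beam, z up. Its tall end board (see end_board) is at its +y end in some starts, at its -y end in others; the other end has a cap level with the beam
- end_board: the tall end board of the empty rack: upright wooden board 54 mm wide, 10 mm thick, 62 high, fixed at one end of that rack, y = +153 or -153 mm in its frame. Origin: centre of its underside
- lidded_jar: candle jar with a flat pale lid, round, 69 mm across, 82 mm tall, 0.31 kg, upright; grasp round the glass. Origin: centre of its underside, z up
- open_candle: open tester candle in a glass with a bare wick, round, 67 mm across, 74 mm tall, 0.26 kg, upright; grasp round the glass. Origin: centre of its underside, z up
- flat_tin: flat closed tin, 61 mm (its x, across the rack) by 88 mm (its y, along the rack) by 22 mm tall, 0.11 kg, lid fixed; grasp across the 61 mm side, which overhangs the 54 mm beam on both sides. Origin: within 2 mm of the centre of its underside, z up
- pad_lidded_jar: the cork pad (46 mm across, 6 mm thick, fixed on the full rack) under the lidded jar at the start; which of the rack's three places it has varies, and it stays when its thing is taken away. Origin: centre of its underside; axes as the full rack's
- pad_open_candle: the cork pad (46 mm across, 6 mm thick, fixed on the full rack) under the open candle at the start; which of the rack's three places it has varies, and it stays when its thing is taken away. Origin: centre of its underside; axes as the full rack's
- pad_flat_tin: the cork pad (46 mm across, 6 mm thick, fixed on the full rack) under the flat tin at the start; which of the rack's three places it has varies, and it stays when its thing is taken away. Origin: centre of its underside; axes as the full rack's
- card_box: bystander, to be left alone: clear box of scent cards, 65 x 92 x 19 mm, lying on the table behind the racks, left of the fixed dark wooden plinth (top 195 mm high, tall sign on it, nearest corner at x = 0.51, y = -0.03 m; keep clear). Origin: centre of its underside
- spare_jar: bystander, to be left alone: lidded candle jar, 69 mm across, 82 mm tall, standing on the table itself behind the racks, right. Origin: centre of its underside
There are look-alikes about, which are no part of the job. Several things have the shape of the end_board; the one meant has the colours described above. What is shaped like the lidded_jar but purple or red is not meant.

How it is judged (in metres and radians):
At the end, for the whole second after the job is handed in: All three stand released and at rest on the empty rack, in the reverse of their starting order counted from the end boards: each within 13 mm of its pad's centre along and across the rack, 5 mm in height, upright within 0.1 rad, the tin's long side within 0.25 rad of the rack (((y of pad_lidded_jar in the frame of full_rack between -0.116 and -0.076 m and y of end_board in the frame of empty_rack above 0 m and y of lidded_jar in the frame of empty_rack between 0.083 and 0.109 m) or (y of pad_lidded_jar in the frame of full_rack between -0.116 and -0.076 m and y of end_board in the frame of empty_rack below 0 m and y of lidded_jar in the frame of empty_rack between -0.109 and -0.083 m) or (y of pad_lidded_jar in the frame of full_rack between -0.02 and 0.02 m and y of end_board in the frame of empty_rack above 0 m and y of lidded_jar in the frame of empty_rack between -0.013 and 0.013 m) or (y of pad_lidded_jar in the frame of full_rack between -0.02 and 0.02 m and y of end_board in the frame of empty_rack below 0 m and y of lidded_jar in the frame of empty_rack between -0.013 and 0.013 m) or (y of pad_lidded_jar in the frame of full_rack between 0.076 and 0.116 m and y of end_board in the frame of empty_rack above 0 m and y of lidded_jar in the frame of empty_rack between -0.109 and -0.083 m) or (y of pad_lidded_jar in the frame of full_rack between 0.076 and 0.116 m and y of end_board in the frame of empty_rack below 0 m and y of lidded_jar in the frame of empty_rack between 0.083 and 0.109 m)) and x of lidded_jar in the frame of empty_rack between -0.013 and 0.013 m and z of lidded_jar in the frame of empty_rack between 0.025 and 0.035 m and angle between each of lidded_jar, open_candle, flat_tin's own z axis and vertical below 0.1 rad and linear speed of each of lidded_jar, open_candle, flat_tin below 0.02 m/s and angular speed of each of lidded_jar, open_candle, flat_tin below 0.2 rad/s and ((y of pad_open_candle in the frame of full_rack between -0.116 and -0.076 m and y of end_board in the frame of empty_rack above 0 m and y of open_candle in the frame of empty_rack between 0.083 and 0.109 m) or (y of pad_open_candle in the frame of full_rack between -0.116 and -0.076 m and y of end_board in the frame of empty_rack below 0 m and y of open_candle in the frame of empty_rack between -0.109 and -0.083 m) or (y of pad_open_candle in the frame of full_rack between -0.02 and 0.02 m and y of end_board in the frame of empty_rack above 0 m and y of open_candle in the frame of empty_rack between -0.013 and 0.013 m) or (y of pad_open_candle in the frame of full_rack between -0.02 and 0.02 m and y of end_board in the frame of empty_rack below 0 m and y of open_candle in the frame of empty_rack between -0.013 and 0.013 m) or (y of pad_open_candle in the frame of full_rack between 0.076 and 0.116 m and y of end_board in the frame of empty_rack above 0 m and y of open_candle in the frame of empty_rack between -0.109 and -0.083 m) or (y of pad_open_candle in the frame of full_rack between 0.076 and 0.116 m and y of end_board in the frame of empty_rack below 0 m and y of open_candle in the frame of empty_rack between 0.083 and 0.109 m)) and x of open_candle in the frame of empty_rack between -0.013 and 0.013 m and z of open_candle in the frame of empty_rack between 0.025 and 0.035 m and ((y of pad_flat_tin in the frame of full_rack between -0.116 and -0.076 m and y of end_board in the frame of empty_rack above 0 m and y of flat_tin in the frame of empty_rack between 0.083 and 0.109 m) or (y of pad_flat_tin in the frame of full_rack between -0.116 and -0.076 m and y of end_board in the frame of empty_rack below 0 m and y of flat_tin in the frame of empty_rack between -0.109 and -0.083 m) or (y of pad_flat_tin in the frame of full_rack between -0.02 and 0.02 m and y of end_board in the frame of empty_rack above 0 m and y of flat_tin in the frame of empty_rack between -0.013 and 0.013 m) or (y of pad_flat_tin in the frame of full_rack between -0.02 and 0.02 m and y of end_board in the frame of empty_rack below 0 m and y of flat_tin in the frame of empty_rack between -0.013 and 0.013 m) or (y of pad_flat_tin in the frame of full_rack between 0.076 and 0.116 m and y of end_board in the frame of empty_rack above 0 m and y of flat_tin in the frame of empty_rack between -0.109 and -0.083 m) or (y of pad_flat_tin in the frame of full_rack between 0.076 and 0.116 m and y of end_board in the frame of empty_rack below 0 m and y of flat_tin in the frame of empty_rack between 0.083 and 0.109 m)) and x of flat_tin in the frame of empty_rack between -0.013 and 0.013 m and z of flat_tin in the frame of empty_rack between 0.025 and 0.035 m and angle between the y axis of flat_tin and the y axis of empty_rack, either way round below 0.25 rad); the robot touches nothing.
It fails at once if one of the three products is tipped over (angle between any of lidded_jar, open_candle, flat_tin's own z axis and vertical above 0.6 rad).
It fails at once if a bystander is pushed more than 30 mm from its place (distance of any of card_box, spare_jar from where it was at the start of the episode above 0.03 m).
It also fails if it takes over 101 s, if anything falls off the work surface, if the arm or the gripper's body presses on something with over 40 N, if the wrist force passes 120 N, or if a joint passes its speed limit or range.

## Robot

A 6-joint arm with a two-finger parallel gripper is mounted at the origin on a cart in front of the work surface, level with it; the furniture and walls round the work are solid. World frame = base frame: x ahead of the robot, y to its left, z up, the work surface at z = 0. Lengths are in mm, angles in degrees, forces in N, time in s.
With the tool pointing down it reaches from about 300 to 850 mm from the base axis. Payload 4.2 kg.
Tool frame: the origin (TCP) lies at the very end of the fingers, on their centre line; the grasp point (between the pads) lies 19 mm behind it; z points along the fingers, y is the line along which they close (so a half turn about z gives the same grasp; the last joint's range is limited). The gripper opens to 91 mm and grips with 3 to 60 N. Pads are 32 mm wide; open, the fingers measure 118 mm over their backs; the gripper's body (76 mm by 178 mm) begins 60 mm behind the grasp point.
Start: joints at [69.099, 18.312, 89.639, -0, 72.044, -1.146], TCP at [194.359, 541.176, 176.576] pointing down, gripper open.
Joint ranges: [-177.97, 177.97], [-48.28, 115.42], [12.27, 149.76], [-77.06, 257.06], [2.81, 150.46], [-146.56, 146.56]. Speed limits (degrees/s): [147.25, 147.25, 180, 180, 180, 180].

## Interface

Orientations are given as [roll, pitch, yaw] about the fixed x, y, z axes, in that order (R = Rz(yaw) Ry(pitch) Rx(roll)).
In Python, from workcell import * gives the robot as it stands.
- The arm moves only by the tool move_arm, never from a script. Its argument "motion" is a list of rows, each a list of 3 entries, a list of its own where there are three numbers: the finger opening in mm, from 0 to 91.2, then the shift along the world's x, y, z in units of 25 mm (1.0 is 25 mm), then the turn, a rotation vector about the world's x, y, z in units of 4 degrees (1.0 is 4 degrees). In form: [[grip, [x, y, z], [ax, ay, az]], ...]. A call has 1 to 20 rows; each row shifts and turns the commanded pose from where the row before left it; what a row does not reach is not made up. A row lasts 1/12 s, in which the tool goes at most 41.7 mm and 7.16 degrees, less where a joint would pass 70% of its speed; a pose out of reach is approached as far as the arm can. A call with a number of a shift or a turn outside -1 to 1 is refused whole. A call with a gripper value outside its range is refused whole. The fingers move at their own pace and stop on an object; "grip_force" is the grip in N (left out, the last holds). Time passes only in rows, so rows that do not move let the fingers close. It gives the time, the measured TCP pose, the force, the opening and the grip force at its end, in the units of the state.
- state(): the state, without advancing time (a new reading comes with each control period).
- grab_frame(name): name is "scene" or "top" or "wrist"; returns the picture (480x640x3 uint8, blue, green, red); there is no depth.
- camera_info(name): a dict with "fx", "fy", "cx", "cy" (pixels), "k1" (the pictures are not rectified: a ray, as slopes to the right and down, at radius r is drawn at 1 + k1 r^2 times it, then the intrinsics apply), "rvec" (rotation vector, rad) and "tvec" (3), from world to camera coordinates, as OpenCV has them. Camera axes: x right, y down, z forward; pixel columns grow to the right and rows downward; lengths in mm; the calibration is good to about 2 mm. A picture is of the moment at which its call begins: read the wrist's pose just before it. camera_info takes no time and is no camera call; for the wrist camera it gives the pose at the moment of the call.
- job_done(): hands the job in; it is judged then, once.
The state is a dict: "time_s": time; "qpos": joint angles; "qvel": joint speeds; "effort": joint torques, N m; "ee_pos": TCP position; "ee_rot": TCP orientation; "force": force on the tool from outside, world axes, zero at the start; "torque": the same for the moment, N m; "gripper_width": finger opening in mm; "gripper_force": force on a finger pad.
Only numpy, scipy, OpenCV 4.12 (cv2) and the standard library are available. Lean on these libraries where they do the work, as an engineer would, in place of code of your own. Each camera call takes 0.05 s, during which the arm holds its last target. There are 200 camera calls.

## Working session

There is one attempt and no reset: what is moved stays moved. The work goes in short steps, Python scripts to look and compute and a tool call to move; the robot and the scene stay as the last step left them, time stands still between calls to the robot, and variables do not carry over. Pictures are saved under pics/ and viewed, at most 14 in all, crops included, and the job is handed in when it is done.

Besides the shell and the picture viewer there is one more tool, called after "Call:" by a JSON object that holds its "fn" and its "kwargs", one argument or row to a line. move_arm: Moves the arm, as the interface text tells. Shifts and turns lie within -1 to 1; 1 stands for 25 mm of shift or 4 degrees of turn. Its arguments: {"type":"object","properties":{"motion":{"type":"array","items":{"type":"array"}},"grip_force":{"type":"number"}},"required":["motion"]}

```bash
mkdir -p pics; ls; python3 - <<'E'
from workcell import *
import cv2
s=state();print(s)
for n in("scene","top"):
    cv2.imwrite(f"pics/{n}0.png",grab_frame(n)); print(n,camera_info(n))
E
```

```text
pics
{'time_s': 0.0, 'qpos': array([ 6.90997836e+01,  1.83500739e+01,  8.97064577e+01, -1.48549281e-03,
        7.20448934e+01, -1.14742160e+00]), 'qvel': array([ 0.04638842, -0.09494003, -0.06194751,  0.0011599 ,  0.0661222 ,
        0.04607403]), 'effort': array([-9.52630580e-04, -4.12462556e+01, -2.31972277e+01,  7.27437995e-02,
        4.57263901e-02, -1.17679328e-04]), 'ee_pos': array([194.14323183, 540.61553958, 175.73571454]), 'ee_rot': array([-1.79898567e+02, -6.18978039e-04,  1.60247664e+02]), 'force': array([ 0.79726563, -0.08248729, -0.26640901]), 'torque': array([ 0.00644461, -0.01514452,  0.00319533]), 'gripper_force': 0.0, 'gripper_width': 90.95460288792356}
scene {'fx': 566.1291034935002, 'fy': 566.1291034935002, 'cx': 322.81250783135494, 'cy': 238.05665221343517, 'k1': -0.12034959185835156, 'rvec': array([ 1.98018686, -0.67859214,  0.42291187]), 'tvec': array([-370.80770848,  195.85677507, 1436.86219469])}
top {'fx': 525.79699867672, 'fy': 525.79699867672, 'cx': 316.26077792441856, 'cy': 230.4883589250572, 'k1': 0.012080734516458766, 'rvec': array([ 2.20078157, -2.19070477,  0.07847384]), 'tvec': array([ -41.33003684,  470.5522084 , 1234.83280667])}
```

View pics/scene0.png

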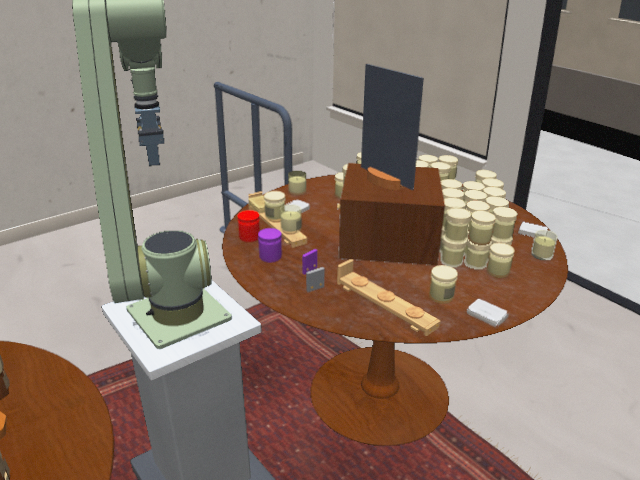

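View pics/top0.png

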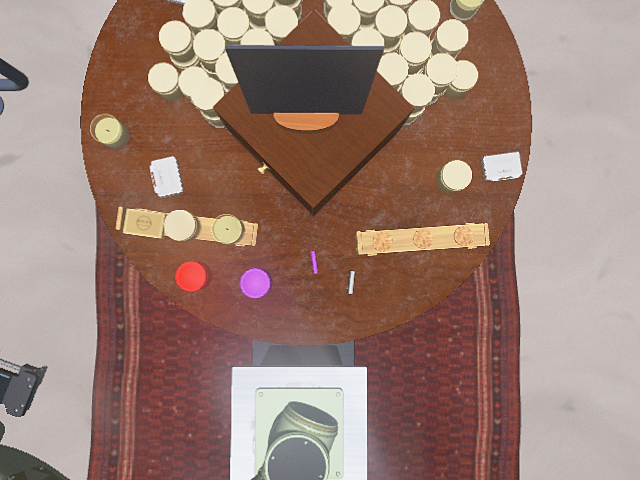

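```bash
cat > h.py <<'E'
from workcell import *
import cv2, numpy as np
def ray(ci,u,v,z):
    K=np.array([[ci['fx'],0,ci['cx']],[0,ci['fy'],ci['cy']],[0,0,1]])
    p=cv2.undistortPoints(np.array([[[u,v]]],float),K,np.array([ci['k1'],0,0,0]))[0,0]
    R=cv2.Rodrigues(np.array(ci['rvec']))[0]; C=-R.T@np.array(ci['tvec'])
    d=R.T@np.array([p[0],p[1],1]); return C+d*(z-C[2])/d[2]
E
python3 - <<'E'
from h import *
im=cv2.imread("pics/top0.png"); sc=cv2.imread("pics/scene0.png")
a=cv2.resize(im[195:265,105:270],None,fx=4,fy=4,interpolation=2)
b=cv2.resize(im[210:270,345:510],None,fx=4,fy=4,interpolation=2)
cv2.imwrite("pics/crop.png",np.vstack([a,b]))
c=cv2.resize(sc[180:260,230:330],None,fx=5,fy=5,interpolation=2); d=cv2.resize(sc[250:350,320:450],None,fx=4,fy=4,interpolation=2)[:400]
cv2.imwrite("pics/crop2.png",np.hstack([cv2.resize(c,(350,280)),cv2.resize(d,(364,280))]))
E
```

```text
(no output)
```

View pics/crop.png

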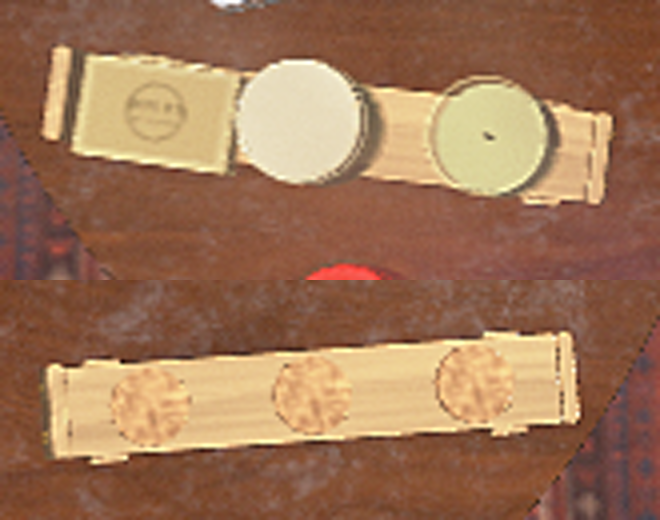

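View pics/crop2.png

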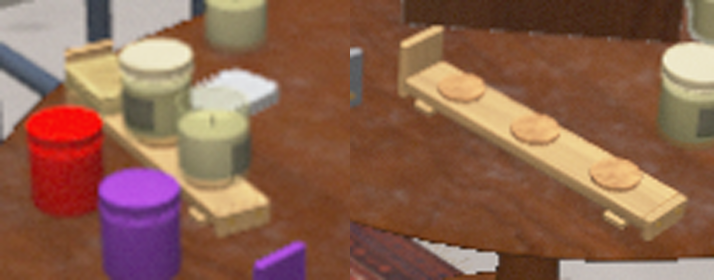

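The red (191,276) and purple (255,283) jars, the spare jar (456,176) and the bulk stock could be taken for the lidded jar. I choose the cream-lidded one on the rack at (181,226), with the tin at (142,222) and the open candle at (228,229). For the end board, the purple (313,262) and grey (351,282) plates are look-alikes. The real one is wooden and stands at the left end (358,243) of the empty rack. So the tin goes to the right pad, the jar to the middle and the candle to the left pad.

```bash
python3 - <<'E'
from h import *
ci=camera_info("top"); A=(105,195);B=(345,210)
def P(o,x,y,z): return ray(ci,o[0]+(x-1.5)/4,o[1]+(y-1.5)/4,z)
r=lambda p:np.round(p,1)
print("tin",r(P(A,156,114,52)),"jar",r(P(A,299,122,112)),"candle",r(P(A,490,136,104)))
e=[P(B,x,y,30) for x,y in((150,126),(313,114),(474,103))]
print("pads",[r(p) for p in e]); d=e[0]-e[2]; print("empty angle",np.degrees(np.arctan2(d[1],d[0])),np.linalg.norm(d))
t=P(A,78,106,52)-P(A,235,123,52);print("tin angle",np.degrees(np.arctan2(t[1],t[0])),np.linalg.norm(t))
f=P(A,62,92,62)-P(A,600,158,24);print("rack angle",np.degrees(np.arctan2(f[1],f[0])),np.linalg.norm(f))
for n,u,v,z in(("red",191,276,82),("purple",255,283,82),("spare",456,176,82),("ppl",313,262,62),("grey",351,282,62),("card",167,177,19)):print(n,r(ray(ci,u,v,z)))
w=camera_info("wrist");R=cv2.Rodrigues(np.array(w['rvec']))[0];print("wrist",w,r(-R.T@w['tvec']),R.round(2))
E
```

```text
tin [483.4 357.6  52. ] jar [475.1 260.8 112. ] candle [468.4 158.  104. ]
pads [array([ 445.6, -193.7,   30. ]), array([ 453.1, -289.5,   30. ]), array([ 460. , -384.2,   30. ])]
empty angle 94.33220735461568 191.10908086720232
tin angle 84.07547082430683 90.26069537769885
rack angle 83.55362811096855 306.1873093007172
red [363.7 240.2  82. ]
purple [348.6  97.7  82. ]
spare [ 591.9 -354.6   82. ]
ppl [395.9 -31.5  62. ]
grey [ 350.9 -118.1   62. ]
card [595.8 315.5  19. ]
wrist {'fx': 402.7384898436621, 'fy': 402.7384898436621, 'cx': 319.16426347834914, 'cy': 241.55768659724797, 'k1': -0.05150217855769422, 'rvec': array([-2.37178641, -1.66927829, -0.23527481]), 'tvec': array([-574.34277527,  -31.33061281,  391.2892869 ])} [119.8 567.9 383.5] [[ 0.34  0.94 -0.  ]
 [ 0.9  -0.32  0.28]
 [ 0.26 -0.1  -0.96]]
```

Call:
{"fn": "move_arm", "kwargs": {
  "motion": [
    [91,[0.555,-0.64,0.1],[0,0,-0.955]],
    [91,[0.555,-0.64,0.1],[0,0,-0.955]],
    [91,[0.555,-0.64,0.1],[0,0,-0.955]],
    [91,[0.555,-0.64,0.1],[0,0,-0.955]],
    [91,[0.555,-0.64,0.1],[0,0,-0.955]],
    [91,[0.555,-0.64,0.1],[0,0,-0.955]],
    [91,[0.555,-0.64,0.1],[0,0,-0.955]],
    [91,[0.555,-0.64,0.1],[0,0,-0.955]],
    [91,[0.555,-0.64,0.1],[0,0,-0.955]],
    [91,[0.555,-0.64,0.1],[0,0,-0.955]],
    [91,[0.555,-0.64,0.1],[0,0,-0.955]],
    [91,[0.555,-0.64,0.1],[0,0,-0.955]],
    [91,[0.555,-0.64,0.1],[0,0,-0.955]],
    [91,[0.555,-0.64,0.1],[0,0,-0.955]],
    [91,[0.555,-0.64,0.1],[0,0,-0.955]],
    [91,[0.555,-0.64,0.1],[0,0,-0.955]],
    [91,[0.555,-0.64,0.1],[0,0,-0.955]],
    [91,[0.555,-0.64,0.1],[0,0,-0.955]],
    [91,[0.555,-0.64,0.1],[0,0,-0.955]],
    [91,[0.555,-0.64,0.1],[0,0,-0.955]]
  ],
  "grip_force": 20
}}

```text
time_s: 1.77
ee_pos: [472.2, 220.2, 226.3]
ee_rot: [-180.0, 0.0, 83.7]
force: [0.2, 0.4, 0.1]
gripper_width: 91.2
gripper_force: 0.0
```

Call:
{"fn": "move_arm", "kwargs": {
  "motion": [
    [91,[0,0,0],[0,0,0]],
    [91,[0,0,0],[0,0,0]],
    [91,[0,0,0],[0,0,0]]
  ]
}}

```text
time_s: 2.02
ee_pos: [471.2, 221.4, 226.1]
ee_rot: [-179.9, 0.0, 83.9]
force: [-0.7, -0.6, 0.6]
gripper_width: 91.1
gripper_force: 0.0
```

```bash
python3 - <<'E'
from h import *
s=state();print(s['ee_pos'],s['ee_rot'],s['force'])
ci=camera_info("wrist");print(ci)
cv2.imwrite("pics/w1.png",grab_frame("wrist"))
import pickle;pickle.dump(ci,open("w1.pkl","wb"))
E
```

```text
[471.19459717 221.43700765 226.14101168] [-1.79928895e+02  2.23583403e-03  8.38883136e+01] [-0.74221537 -0.59242536  0.61101514]
{'fx': 402.7384898436621, 'fy': 402.7384898436621, 'cx': 319.16426347834914, 'cy': 241.55768659724797, 'k1': -0.05150217855769422, 'rvec': array([-2.85538612,  0.15172191,  0.02326544]), 'tvec': array([-444.57380159,  214.36631486,  514.53525223])}
```

View pics/w1.png

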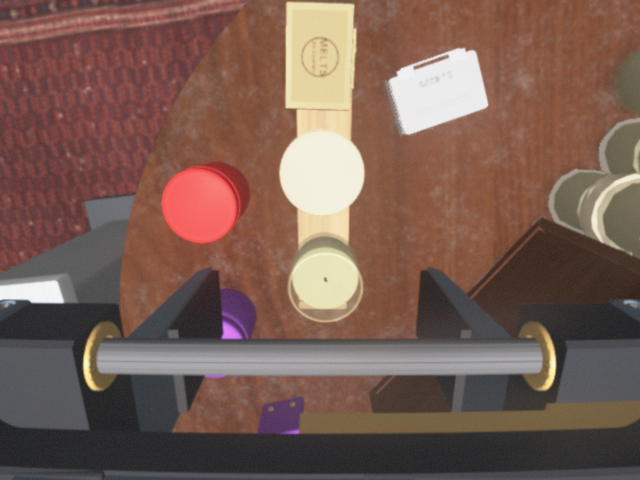

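```bash
python3 - <<'E'
from h import *
import pickle;ci=pickle.load(open("w1.pkl","rb"))
for n,u,v,z in(("candle",325.5,283.5,104),("cL",288,283,104),("cR",363,283,104),("cB",325.5,321,104),("wick/wax z90",325,280,90),("jar",322,172,112),("jL",279.5,172,112),("jR",364.5,172,112),("tin",320,56,52),("tinL",286,56,52),("tinR",352,56,52),("tinBL",286,107,52),("tinBR",350,109,52),("tinTL",287,3,52),("tinTR",353,5,52),("beamL",298,128,24),("beamR",351,125,24),("bL2",299,225,24),("bR2",349,225,24)):print(n,ray(ci,u,v,z).round(1))
E
```

```text
candle [470.6 166.1 104. ]
cL [437.8 170.1 104. ]
cR [503.4 163.1 104. ]
cB [466.8 129.8 104. ]
wick/wax z90 [470.1 163.9  90. ]
jar [477.7 264.2 112. ]
jL [444.1 267.8 112. ]
jR [511.2 260.6 112. ]
tin [486.2 358.8  52. ]
tinL [456.5 362.1  52. ]
tinR [514.2 355.9  52. ]
tinBL [451.  319.2  52. ]
tinBR [508.5 311.3  52. ]
tinTL [462.6 404.4  52. ]
tinTR [518.7 396.8  52. ]
beamL [458.2 299.7  24. ]
beamR [510.3 297.   24. ]
bL2 [447.5 202.   24. ]
bR2 [499.5 196.5  24. ]
```

The wrist view shows the candle rim at (326,284), the lid at (322,172) and the tin at (320,56). They lie in line along the rack, so I take the candle first.

Call:
{"fn": "move_arm", "kwargs": {
  "motion": [
    [91,[0,-0.56,0],[0,0,0]],
    [91,[0,-0.56,0],[0,0,0]],
    [91,[0,-0.56,0],[0,0,0]],
    [91,[0,-0.56,0],[0,0,0]],
    [91,[0,0,0],[0,0,0]],
    [91,[0,0,-0.8],[0,0,0]],
    [91,[0,0,-0.8],[0,0,0]],
    [91,[0,0,-0.8],[0,0,0]],
    [91,[0,0,-0.8],[0,0,0]],
    [91,[0,0,-0.8],[0,0,0]],
    [91,[0,0,-0.8],[0,0,0]],
    [91,[0,0,-0.8],[0,0,0]],
    [91,[0,0,-0.5],[0,0,0]],
    [91,[0,0,-0.5],[0,0,0]],
    [91,[0,0,-0.44],[0,0,0]],
    [91,[0,0,0],[0,0,0]],
    [91,[0,0,0],[0,0,0]]
  ]
}}

```text
time_s: 3.48
ee_pos: [471.3, 165.5, 50.4]
ee_rot: [-179.9, 0.0, 83.9]
force: [0.1, -0.1, -0.2]
gripper_width: 90.6
gripper_force: 0.0
```

Call:
{"fn": "move_arm", "kwargs": {
  "motion": [
    [60,[0,0,0],[0,0,0]],
    [60,[0,0,0],[0,0,0]],
    [60,[0,0,0],[0,0,0]],
    [60,[0,0,0],[0,0,0]],
    [60,[0,0,0],[0,0,0]],
    [60,[0,0,0],[0,0,0]],
    [60,[0,0,0],[0,0,0]],
    [60,[0,0,0],[0,0,0]]
  ],
  "grip_force": 20
}}

```text
time_s: 4.15
ee_pos: [471.7, 165.3, 51.1]
ee_rot: [-180.0, -0.0, 83.8]
force: [-3.5, 0.7, 5.2]
gripper_width: 66.4
gripper_force: 20.0
```

Call:
{"fn": "move_arm", "kwargs": {
  "motion": [
    [60,[0,0,0.3],[0,0,0]],
    [60,[0,0,0.7],[0,0,0]],
    [60,[0,0,0.8],[0,0,0]],
    [60,[0,0,0.8],[0,0,0]],
    [60,[0,0,0.8],[0,0,0]],
    [60,[0,0,0.8],[0,0,0]],
    [60,[0,0,0.8],[0,0,0]],
    [60,[0,0,0.8],[0,0,0]],
    [60,[0,0,0.8],[0,0,0]],
    [60,[0,0,0.4],[0,0,0]],
    [60,[0,-0.3,0],[0,0,0]],
    [60,[0,-0.6,0],[0,0,0.13]],
    [60,[0,-0.8,0],[0,0,0.13]],
    [60,[0,-0.8,0],[0,0,0.13]],
    [60,[0,-0.8,0],[0,0,0.13]],
    [60,[0,-0.8,0],[0,0,0.13]],
    [60,[0,-0.8,0],[0,0,0.13]],
    [60,[0,-0.8,0],[0,0,0.13]],
    [60,[0,-0.8,0],[0,0,0.13]],
    [60,[0,-0.8,0],[0,0,0.13]]
  ]
}}

```text
time_s: 5.82
ee_pos: [470.6, -18.8, 223.9]
ee_rot: [-179.8, 0.0, 88.5]
force: [0.9, 0.3, -2.2]
gripper_width: 66.7
gripper_force: 20.0
```

Call:
{"fn": "move_arm", "kwargs": {
  "motion": [
    [60,[-0.02,-0.8,0],[0,0,0.1]],
    [60,[-0.02,-0.8,0],[0,0,0.1]],
    [60,[-0.02,-0.8,0],[0,0,0.1]],
    [60,[-0.02,-0.9,0],[0,0,0.1]],
    [60,[-0.02,-0.9,0],[0,0,0.1]],
    [60,[-0.02,-0.9,0],[0,0,0.1]],
    [60,[-0.02,-0.9,0],[0,0,0.1]],
    [60,[-0.02,-0.9,0],[0,0,0.1]],
    [60,[-0.02,-0.9,0],[0,0,0.1]],
    [60,[-0.02,-0.9,0],[0,0,0.1]],
    [60,[-0.02,-0.9,0],[0,0,0.1]],
    [60,[-0.02,-0.9,0],[0,0,0.1]],
    [60,[-0.02,-0.9,0],[0,0,0.13]],
    [60,[-0.02,-0.9,0],[0,0,0.1]],
    [60,[-0.02,-0.9,0],[0,0,0]],
    [60,[-0.02,-0.9,0],[0,0,0]],
    [60,[-0.02,-0.9,0],[0,0,0]],
    [60,[-0.02,-0.8,0],[0,0,0]],
    [60,[0,-0.8,0],[0,0,0]],
    [60,[0,-0.4,0],[0,0,0]]
  ]
}}

```text
time_s: 7.48
ee_pos: [461.4, -444.5, 223.1]
ee_rot: [-179.8, -0.1, 94.1]
force: [-0.4, 0.7, -2.4]
gripper_width: 66.1
gripper_force: 20.0
```

Call:
{"fn": "move_arm", "kwargs": {
  "motion": [
    [60,[0,0,0],[0,0,0]],
    [60,[0,0,0],[0,0,0]],
    [60,[0,0,0],[0,0,0]]
  ]
}}

```text
time_s: 7.73
ee_pos: [462.6, -441.1, 225.0]
ee_rot: [-180.0, -0.1, 94.3]
force: [0.3, 0.3, -2.9]
gripper_width: 66.3
gripper_force: 20.0
```

```bash
python3 - <<'E'
from h import *
s=state();print(s['ee_pos'],s['ee_rot'],s['force'])
ci=camera_info("wrist")
cv2.imwrite("pics/w2.png",grab_frame("wrist"))
import pickle;pickle.dump(ci,open("w2.pkl","wb"))
E
```

```text
[ 462.59556672 -441.12576405  225.0275431 ] [-1.79961293e+02 -9.75293239e-02  9.42720789e+01] [ 0.2815318   0.34751643 -2.94399183]
```

View pics/w2.png

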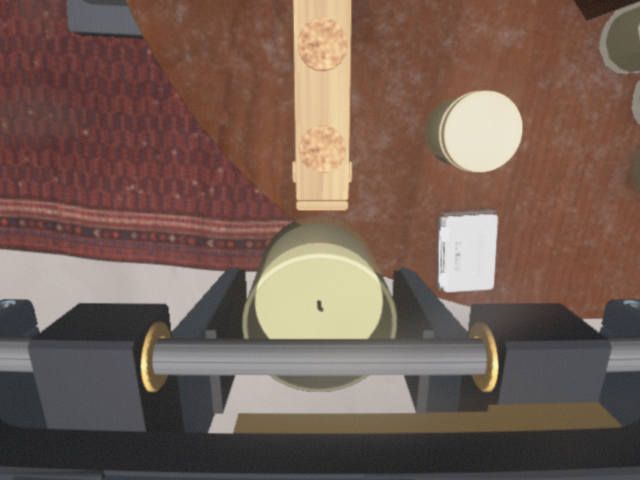

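```bash
python3 - <<'E'
from h import *
import pickle;ci=pickle.load(open("w2.pkl","rb"))
for n,u,v,z in(("mid",323,44,30),("right",323,149,30),("cap",322,205,24),("bL",294,10,24),("bR",351,10,24),("bL",297,195,24),("bR",348,195,24),("held rim",320,312,280)):print(n,ray(ci,u,v,z).round(1))
E
```

```text
mid [ 454.5 -289.1   30. ]
right [ 461.8 -384.1   30. ]
cap [ 465.2 -440.9   24. ]
bL [ 425.6 -260.7   24. ]
bR [ 477.9 -256.8   24. ]
bL [ 438.9 -432.4   24. ]
bR [ 491.  -428.5   24. ]
held rim [ 462.5 -437.   280. ]
```

Call:
{"fn": "move_arm", "kwargs": {
  "motion": [
    [60,[-0.05,0.4,0],[0,0,0]],
    [60,[-0.05,0.7,0],[0,0,0]],
    [60,[-0.05,0.8,0],[0,0,0]],
    [60,[-0.05,0.8,0],[0,0,0]],
    [60,[-0.05,0.8,0],[0,0,0]],
    [60,[-0.05,0.8,0],[0,0,0]],
    [60,[-0.05,0.8,0],[0,0,0]],
    [60,[-0.05,0.8,0],[0,0,0]],
    [60,[-0.05,0.8,0],[0,0,0]],
    [60,[-0.05,0.8,0],[0,0,0]],
    [60,[-0.05,0.8,0],[0,0,0]],
    [60,[-0.05,0.8,0],[0,0,0]],
    [60,[-0.05,0.5,0],[0,0,0]],
    [60,[0,0.24,0],[0,0,0]],
    [60,[0,0,0],[0,0,0]],
    [60,[0,0,0],[0,0,0]]
  ]
}}

```text
time_s: 9.12
ee_pos: [446.7, -196.4, 225.8]
ee_rot: [180.0, 0.1, 94.3]
force: [-0.9, 0.2, -1.6]
gripper_width: 66.5
gripper_force: 20.0
```

Call:
{"fn": "move_arm", "kwargs": {
  "motion": [
    [60,[0,0,-0.4],[0,0,0]],
    [60,[0,0,-0.7],[0,0,0]],
    [60,[0,0,-0.7],[0,0,0]],
    [60,[0,0,-0.7],[0,0,0]],
    [60,[0,0,-0.7],[0,0,0]],
    [60,[0,0,-0.7],[0,0,0]],
    [60,[0,0,-0.7],[0,0,0]],
    [60,[0,0,-0.7],[0,0,0]],
    [60,[0,0,-0.5],[0,0,0]],
    [60,[0,0,-0.3],[0,0,0]],
    [60,[0,0,-0.2],[0,0,0]],
    [60,[0,0,-0.1],[0,0,0]],
    [60,[0,0,-0.1],[0,0,0]],
    [60,[0,0,0],[0,0,0]],
    [60,[0,0,0],[0,0,0]]
  ]
}}

```text
time_s: 10.37
ee_pos: [447.0, -196.5, 63.5]
ee_rot: [179.9, 0.0, 94.2]
force: [0.0, 0.0, -2.6]
gripper_width: 66.3
gripper_force: 20.0
```

Call:
{"fn": "move_arm", "kwargs": {
  "motion": [
    [60,[0,0.03,-0.15],[0,0,0]],
    [60,[0,0,-0.15],[0,0,0]],
    [60,[0,0,-0.1],[0,0,0]],
    [60,[0,0,-0.06],[0,0,0]],
    [60,[0,0,-0.04],[0,0,0]],
    [60,[0,0,0],[0,0,0]],
    [60,[0,0,0],[0,0,0]]
  ]
}}

```text
time_s: 10.95
ee_pos: [446.4, -195.7, 51.2]
ee_rot: [-180.0, 0.0, 94.3]
force: [-2.1, -0.4, 3.7]
gripper_width: 66.5
gripper_force: 20.0
```

Call:
{"fn": "move_arm", "kwargs": {
  "motion": [
    [75,[0,0,0],[0,0,0]],
    [91,[0,0,0],[0,0,0]],
    [91,[0,0,0],[0,0,0]],
    [91,[0,0,0],[0,0,0]],
    [91,[0,0,0],[0,0,0]],
    [91,[0,0,0.3],[0,0,0]],
    [91,[0,0,0.6],[0,0,0]],
    [91,[0,0,0.9],[0,0,0]],
    [91,[0,0,1],[0,0,0]],
    [91,[0,0,1],[0,0,0]],
    [91,[0,0,1],[0,0,0]],
    [91,[0,0,1],[0,0,0]],
    [91,[0,0,0.9],[0,0,0]],
    [91,[0,0,0.3],[0,0,0]],
    [91,[0,0,0],[0,0,0]]
  ]
}}

```text
time_s: 12.2
ee_pos: [447.8, -196.1, 227.8]
ee_rot: [179.7, 0.1, 94.2]
force: [0.6, 0.7, -0.4]
gripper_width: 90.7
gripper_force: 0.0
```

Call:
{"fn": "move_arm", "kwargs": {
  "motion": [
    [91,[0,0.4,0],[0,0,0]],
    [91,[0,0.8,0],[0,0,0]],
    [91,[0.06,1,0],[0,0,-0.13]],
    [91,[0.06,1,0],[0,0,-0.13]],
    [91,[0.06,1,0],[0,0,-0.13]],
    [91,[0.06,1,0],[0,0,-0.13]],
    [91,[0.06,1,0],[0,0,-0.13]],
    [91,[0.06,1,0],[0,0,-0.13]],
    [91,[0.06,1,0],[0,0,-0.13]],
    [91,[0.06,1,0],[0,0,-0.13]],
    [91,[0.06,1,0],[0,0,-0.13]],
    [91,[0.06,1,0],[0,0,-0.13]],
    [91,[0.06,1,0],[0,0,-0.13]],
    [91,[0.07,1,0],[0,0,-0.13]],
    [91,[0.07,1,0],[0,0,-0.13]],
    [91,[0.07,1,0],[0,0,-0.13]],
    [91,[0.07,1,0],[0,0,-0.13]],
    [91,[0.07,0.8,0],[0,0,-0.13]],
    [91,[0.07,0.7,0],[0,0,-0.13]],
    [91,[0.07,0.4,0],[0,0,-0.13]]
  ]
}}

```text
time_s: 13.87
ee_pos: [473.7, 258.7, 223.2]
ee_rot: [-179.8, 0.1, 85.0]
force: [0.7, -0.2, -0.1]
gripper_width: 90.8
gripper_force: 0.0
```

Call:
{"fn": "move_arm", "kwargs": {
  "motion": [
    [91,[0,0.2,0],[0,0,-0.13]],
    [91,[0,0.06,0],[0,0,-0.13]],
    [91,[0,0,0],[0,0,0]],
    [91,[0,0,0],[0,0,0]],
    [91,[0,0,0],[0,0,0]]
  ]
}}

```text
time_s: 14.28
ee_pos: [475.3, 262.6, 225.6]
ee_rot: [180.0, 0.0, 83.8]
force: [0.0, 0.2, 0.1]
gripper_width: 90.9
gripper_force: 0.0
```

```bash
python3 - <<'E'
from h import *
im=grab_frame("top")
cv2.imwrite("pics/top1.png",cv2.resize(im[205:270,345:500],None,fx=5,fy=5,interpolation=2))
E
```

```text
(no output)
```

View pics/top1.png

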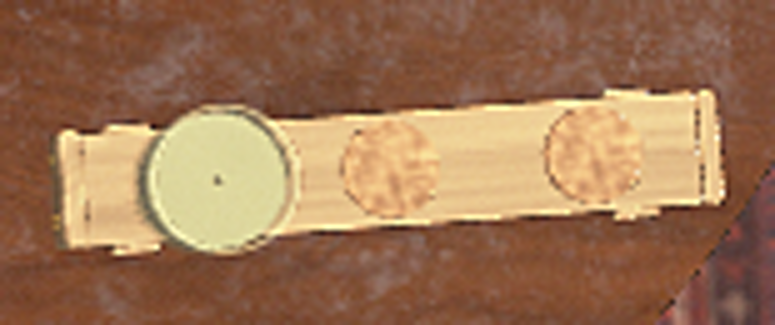

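Call:
{"fn": "move_arm", "kwargs": {
  "motion": [
    [91,[0.06,0.04,-0.4],[0,0,0]],
    [91,[0,0,-0.8],[0,0,0]],
    [91,[0,0,-0.8],[0,0,0]],
    [91,[0,0,-0.8],[0,0,0]],
    [91,[0,0,-0.8],[0,0,0]],
    [91,[0,0,-0.8],[0,0,0]],
    [91,[0,0,-0.8],[0,0,0]],
    [91,[0,0,-0.7],[0,0,0]],
    [91,[0,0,-0.6],[0,0,0]],
    [91,[0,0,-0.44],[0,0,0]],
    [91,[0,0,0],[0,0,0]],
    [91,[0,0,0],[0,0,0]]
  ]
}}

```text
time_s: 15.33
ee_pos: [476.4, 263.9, 51.4]
ee_rot: [-179.9, 0.1, 83.8]
force: [-0.1, 0.0, -0.0]
gripper_width: 90.9
gripper_force: 0.0
```

Call:
{"fn": "move_arm", "kwargs": {
  "motion": [
    [60,[0,0,0],[0,0,0]],
    [60,[0,0,0],[0,0,0]],
    [60,[0,0,0],[0,0,0]],
    [60,[0,0,0],[0,0,0]],
    [60,[0,0,0],[0,0,0]],
    [60,[0,0,0],[0,0,0]],
    [60,[0,0,0],[0,0,0]],
    [60,[0,0,0],[0,0,0]]
  ],
  "grip_force": 22
}}

```text
time_s: 16.0
ee_pos: [477.5, 264.7, 52.8]
ee_rot: [179.9, -0.0, 83.8]
force: [0.6, 0.3, 5.4]
gripper_width: 67.8
gripper_force: 22.0
```

```bash
python3 - <<'E'
from h import *
ci=camera_info("top")
for x,y,z in((225,180,104),(150,180,104),(300,180,104),(391,167,30),(594,154,30)):print(ray(ci,345+(x-2)/5,205+(y-2)/5,z).round(1))
E
```

```text
[ 443.7 -200.1  104. ]
[ 443.6 -167.   104. ]
[ 443.9 -233.2  104. ]
[ 453.4 -289.3   30. ]
[ 459.9 -384.9   30. ]
```

Call:
{"fn": "move_arm", "kwargs": {
  "motion": [
    [60,[0,0,0.3],[0,0,0]],
    [60,[0,0,0.7],[0,0,0]],
    [60,[0,0,0.8],[0,0,0]],
    [60,[0,0,0.8],[0,0,0]],
    [60,[0,0,0.8],[0,0,0]],
    [60,[0,0,0.8],[0,0,0]],
    [60,[0,0,0.8],[0,0,0]],
    [60,[0,0,0.8],[0,0,0]],
    [60,[0,0,0.8],[0,0,0]],
    [60,[0,0,0.4],[0,0,0]],
    [60,[0,-0.3,0],[0,0,0]],
    [60,[0,-0.6,0],[0,0,0.13]],
    [60,[0,-0.8,0],[0,0,0.13]],
    [60,[0,-0.8,0],[0,0,0.13]],
    [60,[0,-0.8,0],[0,0,0.13]],
    [60,[0,-0.8,0],[0,0,0.13]],
    [60,[0,-0.8,0],[0,0,0.13]],
    [60,[0,-0.8,0],[0,0,0.13]],
    [60,[0,-0.8,0],[0,0,0.13]],
    [60,[0,-0.8,0],[0,0,0.13]]
  ]
}}

```text
time_s: 17.67
ee_pos: [475.2, 80.2, 225.1]
ee_rot: [-179.8, 0.1, 88.5]
force: [0.1, -0.7, -3.2]
gripper_width: 67.7
gripper_force: 22.0
```

Call:
{"fn": "move_arm", "kwargs": {
  "motion": [
    [60,[-0.06,-0.8,0],[0,0,0.1]],
    [60,[-0.06,-0.8,0],[0,0,0.1]],
    [60,[-0.06,-0.8,0],[0,0,0.1]],
    [60,[-0.06,-0.8,0],[0,0,0.1]],
    [60,[-0.06,-0.8,0],[0,0,0.1]],
    [60,[-0.06,-0.8,0],[0,0,0.1]],
    [60,[-0.06,-0.8,0],[0,0,0.1]],
    [60,[-0.06,-0.8,0],[0,0,0.1]],
    [60,[-0.06,-0.9,0],[0,0,0.1]],
    [60,[-0.06,-0.9,0],[0,0,0.1]],
    [60,[-0.06,-0.9,0],[0,0,0.1]],
    [60,[-0.06,-0.9,0],[0,0,0.1]],
    [60,[-0.06,-0.9,0],[0,0,0.13]],
    [60,[-0.06,-0.9,0],[0,0,0.1]],
    [60,[-0.06,-0.9,0],[0,0,0]],
    [60,[-0.04,-0.8,0],[0,0,0]],
    [60,[0,-0.8,0],[0,0,0]],
    [60,[0,-0.4,0],[0,0,0]],
    [60,[0,-0.25,0],[0,0,0]]
  ]
}}

```text
time_s: 19.25
ee_pos: [452.1, -292.5, 225.3]
ee_rot: [-179.8, -0.1, 94.2]
force: [-0.3, 0.4, -4.3]
gripper_width: 67.6
gripper_force: 22.0
```

Call:
{"fn": "move_arm", "kwargs": {
  "motion": [
    [60,[0,0,0],[0,0,0]],
    [60,[0,0,0],[0,0,0]],
    [60,[0,0,0],[0,0,0]]
  ]
}}

```text
time_s: 19.5
ee_pos: [453.2, -290.7, 226.8]
ee_rot: [-180.0, -0.1, 94.3]
force: [-0.0, 0.7, -4.0]
gripper_width: 67.6
gripper_force: 22.0
```

```bash
python3 - <<'E'
from h import *
s=state();print(s['ee_pos'],s['ee_rot'],s['force'])
ci=camera_info("wrist")
cv2.imwrite("pics/w3.png",grab_frame("wrist"))
import pickle;pickle.dump(ci,open("w3.pkl","wb"))
E
```

```text
[ 453.1876667  -290.72194769  226.84126018] [-1.79978239e+02 -6.09967575e-02  9.42876976e+01] [-0.01190294  0.73144514 -4.02112072]
```

View pics/w3.png

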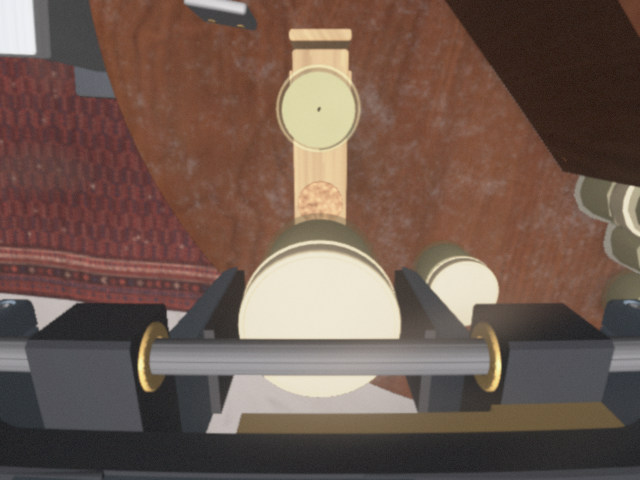

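```bash
python3 - <<'E'
from h import *
import pickle;ci=pickle.load(open("w3.pkl","rb"))
for n,u,v,z in(("candle",319,108,104),("board",321,35,62),("midpad top",320,180,30),("held",320,315,286)):print(n,ray(ci,u,v,z).round(1))
E
```

```text
candle [ 445.9 -198.7  104. ]
board [ 443.  -137.3   62. ]
midpad top [ 451.9 -264.6   30. ]
held [ 453.  -285.8  286. ]
```

Call:
{"fn": "move_arm", "kwargs": {
  "motion": [
    [60,[0.03,0.09,-0.4],[0,0,0]],
    [60,[0,0,-0.7],[0,0,0]],
    [60,[0,0,-0.7],[0,0,0]],
    [60,[0,0,-0.7],[0,0,0]],
    [60,[0,0,-0.7],[0,0,0]],
    [60,[0,0,-0.7],[0,0,0]],
    [60,[0,0,-0.7],[0,0,0]],
    [60,[0,0,-0.7],[0,0,0]],
    [60,[0,0,-0.7],[0,0,0]],
    [60,[0,0,-0.4],[0,0,0]],
    [60,[0,0,-0.2],[0,0,0]],
    [60,[0,0,-0.1],[0,0,0]],
    [60,[0,0,-0.1],[0,0,0]],
    [60,[0,0,0],[0,0,0]],
    [60,[0,0,0],[0,0,0]]
  ]
}}

```text
time_s: 20.8
ee_pos: [454.6, -289.9, 57.8]
ee_rot: [179.9, 0.1, 94.2]
force: [-0.6, -0.2, -3.3]
gripper_width: 67.7
gripper_force: 22.0
```

Call:
{"fn": "move_arm", "kwargs": {
  "motion": [
    [60,[0,0.02,-0.08],[0,0,0]],
    [60,[0,0,-0.06],[0,0,0]],
    [60,[0,0,-0.04],[0,0,0]],
    [60,[0,0,-0.02],[0,0,0]],
    [60,[0,0,0],[0,0,0]],
    [60,[0,0,0],[0,0,0]]
  ]
}}

```text
time_s: 21.3
ee_pos: [454.2, -289.3, 52.8]
ee_rot: [180.0, 0.0, 94.2]
force: [-1.2, 1.1, 4.0]
gripper_width: 67.8
gripper_force: 22.0
```

Call:
{"fn": "move_arm", "kwargs": {
  "motion": [
    [75,[0,0,0],[0,0,0]],
    [91,[0,0,0],[0,0,0]],
    [91,[0,0,0],[0,0,0]],
    [91,[0,0,0],[0,0,0]],
    [91,[0,0,0],[0,0,0]],
    [91,[0,0,0.3],[0,0,0]],
    [91,[0,0,0.6],[0,0,0]],
    [91,[0,0,0.9],[0,0,0]],
    [91,[0,0,1],[0,0,0]],
    [91,[0,0,1],[0,0,0]],
    [91,[0,0,1],[0,0,0]],
    [91,[0,0,1],[0,0,0]],
    [91,[0,0,0.9],[0,0,0]],
    [91,[0,0,0.3],[0,0,0]],
    [91,[0,0,0],[0,0,0]]
  ]
}}

```text
time_s: 22.55
ee_pos: [455.1, -289.8, 229.4]
ee_rot: [179.8, 0.2, 94.2]
force: [-0.4, -1.0, -0.6]
gripper_width: 91.4
gripper_force: 0.0
```

Call:
{"fn": "move_arm", "kwargs": {
  "motion": [
    [91,[0,0.4,0],[0,0,0]],
    [91,[0,0.8,0],[0,0,0]],
    [91,[0.06,1,0],[0,0,-0.13]],
    [91,[0.06,1,0],[0,0,-0.13]],
    [91,[0.06,1,0],[0,0,-0.13]],
    [91,[0.06,1,0],[0,0,-0.13]],
    [91,[0.06,1,0],[0,0,-0.13]],
    [91,[0.06,1,0],[0,0,-0.13]],
    [91,[0.06,1,0],[0,0,-0.13]],
    [91,[0.06,1,0],[0,0,-0.13]],
    [91,[0.06,1,0],[0,0,-0.13]],
    [91,[0.06,1,0],[0,0,-0.13]],
    [91,[0.06,1,0],[0,0,-0.13]],
    [91,[0.06,1,0],[0,0,-0.13]],
    [91,[0.06,1,0],[0,0,-0.13]],
    [91,[0.06,1,0],[0,0,-0.13]],
    [91,[0.06,1,0],[0,0,-0.13]],
    [91,[0.06,1,0],[0,0,-0.13]],
    [91,[0.06,1,0],[0,0,-0.13]],
    [91,[0.06,1,0],[0,0,-0.13]]
  ]
}}

```text
time_s: 24.22
ee_pos: [479.2, 192.2, 224.9]
ee_rot: [-179.8, 0.1, 84.9]
force: [-0.3, -0.0, -0.1]
gripper_width: 91.1
gripper_force: 0.0
```

Call:
{"fn": "move_arm", "kwargs": {
  "motion": [
    [91,[0.05,1,0],[0,0,-0.13]],
    [91,[0.05,1,0],[0,0,-0.13]],
    [91,[0.05,1,0],[0,0,-0.05]],
    [91,[0.05,1,0],[0,0,0]],
    [91,[0,0.9,0],[0,0,0]],
    [91,[0,0.8,0],[0,0,0]],
    [91,[0,0.6,0],[0,0,0]],
    [91,[0,0.4,0],[0,0,0]],
    [91,[0,0,0],[0,0,0]],
    [91,[0,0,0],[0,0,0]],
    [91,[0,0,0],[0,0,0]]
  ]
}}

```text
time_s: 25.13
ee_pos: [485.9, 357.5, 226.8]
ee_rot: [-180.0, 0.1, 83.6]
force: [0.9, 0.7, -0.4]
gripper_width: 91.0
gripper_force: 0.0
```

```bash
python3 - <<'E'
from h import *
s=state();print(s['ee_pos'],s['ee_rot'])
im=grab_frame("top")
w=cv2.resize(grab_frame("wrist"),(640,480))[180:480]
a=cv2.resize(im[195:265,345:500],(640,289),interpolation=2)
cv2.imwrite("pics/t2.png",np.vstack([w,a]))
E
```

```text
[485.93241791 357.45002715 226.83644217] [-1.79982142e+02  5.99146596e-02  8.36130746e+01]
```

View pics/t2.png

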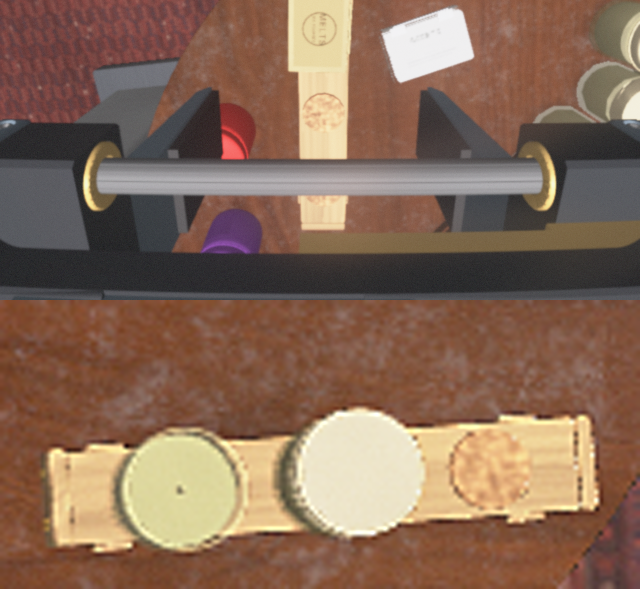

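Call:
{"fn": "move_arm", "kwargs": {
  "motion": [
    [82,[0,0.03,-0.4],[0,0,0]],
    [82,[0,0,-0.8],[0,0,0]],
    [82,[0,0,-0.8],[0,0,0]],
    [82,[0,0,-0.8],[0,0,0]],
    [82,[0,0,-0.8],[0,0,0]],
    [82,[0,0,-0.8],[0,0,0]],
    [82,[0,0,-0.8],[0,0,0]],
    [82,[0,0,-0.8],[0,0,0]],
    [82,[0,0,-0.7],[0,0,0]],
    [82,[0,0,-0.6],[0,0,0]],
    [82,[0,0,-0.5],[0,0,0]],
    [82,[0,0,-0.2],[0,0,0]],
    [82,[0,0,-0.1],[0,0,0]],
    [82,[0,0,0],[0,0,0]],
    [82,[0,0,0],[0,0,0]]
  ]
}}

```text
time_s: 26.48
ee_pos: [486.6, 359.3, 25.2]
ee_rot: [179.9, -0.0, 83.6]
force: [-0.3, 0.7, 0.3]
gripper_width: 82.0
gripper_force: 0.0
```

Call:
{"fn": "move_arm", "kwargs": {
  "motion": [
    [56,[0,0,0],[0,0,0]],
    [56,[0,0,0],[0,0,0]],
    [56,[0,0,0],[0,0,0]],
    [56,[0,0,0],[0,0,0]],
    [56,[0,0,0],[0,0,0]],
    [56,[0,0,0],[0,0,0]],
    [56,[0,0,0],[0,0,0]],
    [56,[0,0,0],[0,0,0]]
  ],
  "grip_force": 15
}}

```text
time_s: 27.15
ee_pos: [486.1, 359.2, 24.5]
ee_rot: [180.0, 0.0, 83.6]
force: [0.0, 0.1, 0.0]
gripper_width: 56.0
gripper_force: 0.0
```

```bash
python3 - <<'E'
from h import *
s=state();print(s['ee_pos'],s['gripper_width'],s['gripper_force'],s['force'])
cv2.imwrite("pics/w4.png",grab_frame("wrist"))
E
```

```text
[486.08202966 359.15589572  24.54695166] 55.972311560491455 0.0 [0.01765947 0.06929277 0.03572334]
```

View pics/w4.png

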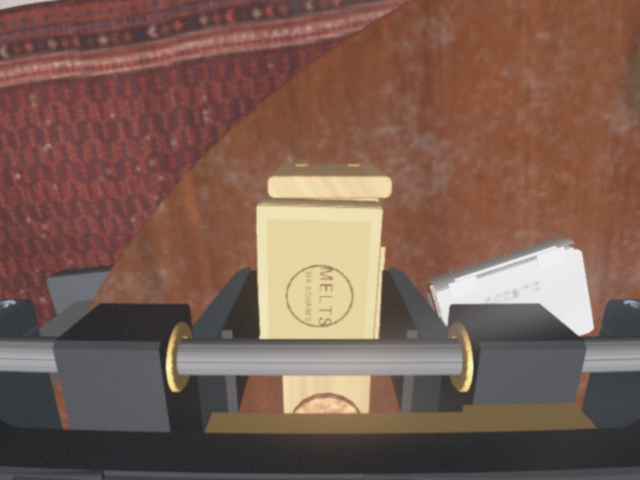

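Call:
{"fn": "move_arm", "kwargs": {
  "motion": [
    [56,[0,0,0.12],[0,0,0]],
    [50,[0,0,0],[0,0,0]],
    [50,[0,0,0],[0,0,0]],
    [50,[0,0,0],[0,0,0]],
    [50,[0,0,0],[0,0,0]],
    [50,[0,0,0],[0,0,0]]
  ],
  "grip_force": 15
}}

```text
time_s: 27.7
ee_pos: [486.0, 359.1, 27.5]
ee_rot: [-180.0, 0.0, 83.6]
force: [0.5, 0.3, 0.1]
gripper_width: 49.8
gripper_force: 0.0
```

```bash
python3 - <<'E'
from h import *
w=grab_frame("wrist"); s=grab_frame("scene")
cv2.imwrite("pics/w5.png",np.vstack([cv2.resize(w[150:400,200:440],None,fx=1.25,fy=1.25,interpolation=2)[:, :300],cv2.resize(s[150:260,230:340],(300,285),interpolation=2)]))
E
```

```text
(no output)
```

View pics/w5.png

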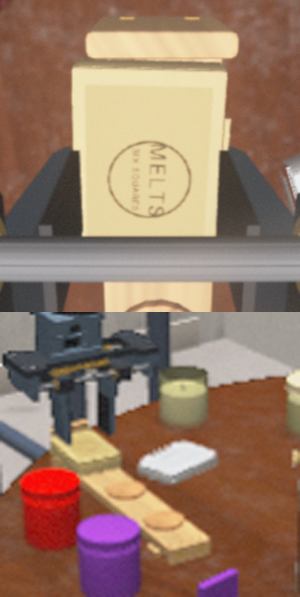

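```bash
python3 - <<'E'
from h import *
s=state();ci=camera_info("wrist");print(s['ee_pos'],s['gripper_width'],s['gripper_force'])
K=np.array([[ci['fx'],0,ci['cx']],[0,ci['fy'],ci['cy']],[0,0,1]]);D=np.array([ci['k1'],0,0,0])
a=np.radians(s['ee_rot'][2]);x=np.array([np.cos(a),np.sin(a),0]);y=np.array([np.sin(a),-np.cos(a),0])
for h in(0,19,40,60):
  for l in(-16,16):
    P=np.array([s['ee_pos']+y*w+x*l+[0,0,h] for w in(-25,25)])
    p=cv2.projectPoints(P,np.array(ci['rvec']),np.array(ci['tvec']),K,D)[0][:,0].round(0);print(h,l,p.tolist())
w=cv2.imread("pics/w4.png")
for u,v in((258,205),(382,207),(259,338),(378,338)):print(ray(ci,u,v,52).round(1))
cv2.imwrite("pics/w6.png",cv2.resize(grab_frame("wrist")[240:420,190:460],None,fx=2.9,fy=2.9,interpolation=2))
E
```

```text
[486.07323817 359.14925514  27.50854409] 49.94708783431863 0.0
0 -16 [[275.0, 301.0], [364.0, 301.0]]
0 16 [[273.0, 247.0], [366.0, 247.0]]
19 -16 [[271.0, 316.0], [368.0, 316.0]]
19 16 [[269.0, 258.0], [370.0, 258.0]]
40 -16 [[266.0, 337.0], [373.0, 337.0]]
40 16 [[263.0, 273.0], [376.0, 273.0]]
60 -16 [[260.0, 361.0], [379.0, 361.0]]
60 16 [[257.0, 291.0], [383.0, 291.0]]
[462.6 405.5  52. ]
[519.5 398.3  52. ]
[452.5 337.3  52. ]
[513.  330.6  52. ]
```

View pics/w6.png

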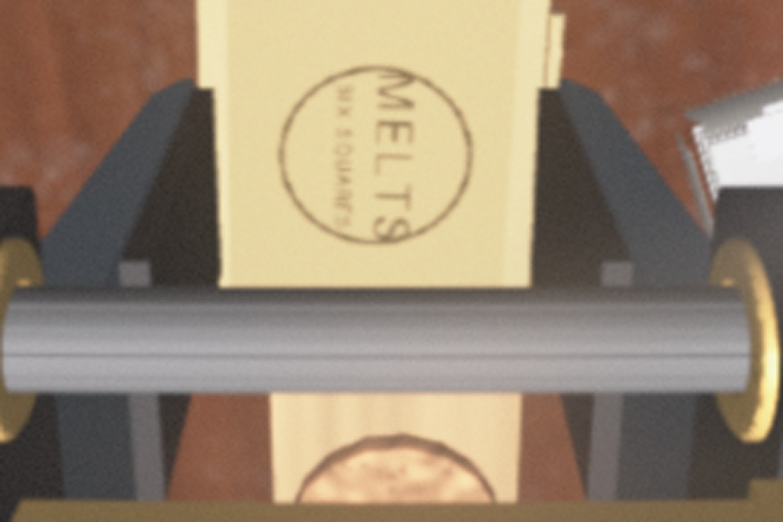

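```bash
python3 - <<'E'
from h import *
s=state()
a=np.radians(s['ee_rot'][2]);x=np.array([np.cos(a),np.sin(a),0]);y=np.array([np.sin(a),-np.cos(a),0])
ci=camera_info("scene");K=np.array([[ci['fx'],0,ci['cx']],[0,ci['fy'],ci['cy']],[0,0,1]]);D=np.array([ci['k1'],0,0,0])
pr=lambda P:cv2.projectPoints(np.array(P,float),np.array(ci['rvec']),np.array(ci['tvec']),K,D)[0][:,0]
for z in(27.5,45,65):
  P=[np.r_[(s['ee_pos']+y*w-16*x)[:2],z] for w in(-25,-38,25,38)]
  q=pr(P); print(z,((q-[250,180])*10).round(0).tolist())
q=pr([np.r_[(s['ee_pos']+y*w+x*l)[:2],z] for w in(-30,30) for l in(-44,44) for z in(30,52)]);print("tin",((q-[250,180])*10).round(0).tolist())
im=grab_frame("scene")[180:220,240:300]
cv2.imwrite("pics/s7.png",cv2.resize(im,None,fx=10,fy=10,interpolation=2))
E
```

```text
27.5 [[66.0, 312.0], [31.0, 321.0], [198.0, 280.0], [231.0, 272.0]]
45 [[64.0, 266.0], [29.0, 274.0], [196.0, 234.0], [230.0, 226.0]]
65 [[62.0, 212.0], [27.0, 220.0], [194.0, 180.0], [228.0, 173.0]]
tin [[89.0, 340.0], [87.0, 281.0], [-23.0, 244.0], [-26.0, 186.0], [248.0, 301.0], [247.0, 242.0], [132.0, 208.0], [130.0, 150.0]]
```

View pics/s7.png

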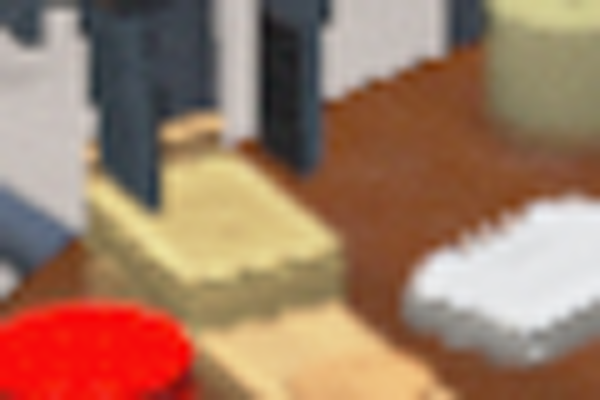

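The scene and wrist views show the fingertips ending about z = 65, roughly 38 mm above the reported TCP, so they closed above the tin. I open, go lower and try again.

Call:
{"fn": "move_arm", "kwargs": {
  "motion": [
    [82,[0,0,0],[0,0,0]],
    [82,[0,0,0],[0,0,0]],
    [82,[0,0,0],[0,0,0]],
    [82,[0,0,0],[0,0,0]],
    [82,[0,0,-0.2],[0,0,0]],
    [82,[0,0,-0.2],[0,0,0]],
    [82,[0,0,-0.2],[0,0,0]],
    [82,[0,0,0],[0,0,0]]
  ]
}}

```text
time_s: 28.57
ee_pos: [485.2, 358.5, 11.0]
ee_rot: [-179.9, 0.1, 83.6]
force: [-0.1, -0.0, -0.7]
gripper_width: 82.2
gripper_force: 0.0
```

Call:
{"fn": "move_arm", "kwargs": {
  "motion": [
    [82,[0,0,-0.1],[0,0,0]],
    [82,[0,0,-0.1],[0,0,0]],
    [82,[0,0,-0.1],[0,0,0]],
    [82,[0,0,-0.08],[0,0,0]],
    [82,[0,0,0],[0,0,0]],
    [82,[0,0,0],[0,0,0]]
  ]
}}

```text
time_s: 29.07
ee_pos: [486.1, 359.1, 3.0]
ee_rot: [-180.0, 0.0, 83.6]
force: [-0.2, 0.3, 0.1]
gripper_width: 82.3
gripper_force: 0.0
```

Call:
{"fn": "move_arm", "kwargs": {
  "motion": [
    [56,[0,0,0],[0,0,0]],
    [56,[0,0,0],[0,0,0]],
    [56,[0,0,0],[0,0,0]],
    [56,[0,0,0],[0,0,0]],
    [56,[0,0,0],[0,0,0]],
    [56,[0,0,0],[0,0,0]],
    [56,[0,0,0],[0,0,0]]
  ],
  "grip_force": 15
}}

```text
time_s: 29.65
ee_pos: [486.1, 359.2, 3.2]
ee_rot: [180.0, -0.0, 83.6]
force: [-0.3, 0.1, 0.2]
gripper_width: 58.9
gripper_force: 14.9
```

Call:
{"fn": "move_arm", "kwargs": {
  "motion": [
    [54,[0,0,0.2],[0,0,0]],
    [54,[0,0,0.4],[0,0,0]],
    [54,[0,0,0.6],[0,0,0]],
    [54,[0,0,0.7],[0,0,0]],
    [54,[0,0,0.7],[0,0,0]],
    [54,[0,0,0.7],[0,0,0]],
    [54,[0,0,0.7],[0,0,0]],
    [54,[0,0,0.7],[0,0,0]],
    [54,[0,0,0.7],[0,0,0]],
    [54,[0,0,0.7],[0,0,0]],
    [54,[0,0,0.7],[0,0,0]],
    [54,[0,0,0.7],[0,0,0]],
    [54,[0,0,0.4],[0,0,0]],
    [54,[0,0,0.2],[0,0,0]],
    [54,[0,0,0],[0,0,0]]
  ],
  "grip_force": 20
}}

```text
time_s: 30.9
ee_pos: [486.5, 359.5, 206.9]
ee_rot: [179.9, -0.1, 83.6]
force: [1.0, 0.1, -1.4]
gripper_width: 58.7
gripper_force: 19.9
```

Call:
{"fn": "move_arm", "kwargs": {
  "motion": [
    [54,[0,-0.2,0],[0,0,0]],
    [54,[0,-0.4,0],[0,0,0.1]],
    [54,[0,-0.6,0],[0,0,0.1]],
    [54,[0,-0.7,0],[0,0,0.1]],
    [54,[0,-0.8,0],[0,0,0.1]],
    [54,[0,-0.8,0],[0,0,0.1]],
    [54,[0,-0.8,0],[0,0,0.1]],
    [54,[0,-0.8,0],[0,0,0.1]],
    [54,[0,-0.8,0],[0,0,0.1]],
    [54,[0,-0.8,0],[0,0,0.1]],
    [54,[0,-0.8,0],[0,0,0.1]],
    [54,[0,-0.8,0],[0,0,0.1]],
    [54,[0,-0.8,0],[0,0,0.1]],
    [54,[0,-0.8,0],[0,0,0.1]],
    [54,[0,-0.8,0],[0,0,0.1]],
    [54,[0,-0.8,0],[0,0,0.1]],
    [54,[0,-0.8,0],[0,0,0.1]],
    [54,[0,-0.8,0],[0,0,0.1]],
    [54,[0,-0.8,0],[0,0,0.1]],
    [54,[0,-0.8,0],[0,0,0.1]]
  ]
}}

```text
time_s: 32.57
ee_pos: [484.7, -10.0, 204.5]
ee_rot: [-179.9, 0.0, 91.3]
force: [0.5, -0.1, -1.8]
gripper_width: 58.7
gripper_force: 19.9
```

Call:
{"fn": "move_arm", "kwargs": {
  "motion": [
    [54,[-0.06,-0.8,0],[0,0,0.1]],
    [54,[-0.06,-0.8,0],[0,0,0.1]],
    [54,[-0.06,-0.8,0],[0,0,0.1]],
    [54,[-0.06,-0.8,0],[0,0,0.1]],
    [54,[-0.06,-0.8,0],[0,0,0.1]],
    [54,[-0.06,-0.8,0],[0,0,0.1]],
    [54,[-0.06,-0.8,0],[0,0,0.1]],
    [54,[-0.06,-0.8,0],[0,0,0.07]],
    [54,[-0.06,-0.8,0],[0,0,0]],
    [54,[-0.06,-0.8,0],[0,0,0]],
    [54,[-0.06,-0.8,0],[0,0,0]],
    [54,[-0.06,-0.8,0],[0,0,0]],
    [54,[-0.06,-0.8,0],[0,0,0]],
    [54,[-0.06,-0.8,0],[0,0,0]],
    [54,[-0.06,-0.8,0],[0,0,0]],
    [54,[-0.06,-0.8,0],[0,0,0]],
    [54,[-0.04,-0.6,0],[0,0,0]],
    [54,[0,-0.4,0],[0,0,0]],
    [54,[0,-0.2,0],[0,0,0]],
    [54,[0,0,0],[0,0,0]]
  ]
}}

```text
time_s: 34.23
ee_pos: [460.8, -358.9, 205.1]
ee_rot: [-180.0, -0.0, 94.3]
force: [0.4, 0.5, -0.6]
gripper_width: 58.7
gripper_force: 19.9
```

```bash
python3 - <<'E'
from h import *
import pickle
s=state();print(s['ee_pos'],s['ee_rot'],s['gripper_width'],s['force'])
ci=pickle.load(open("w2.pkl","rb"));print("spare",ray(ci,481,131,82).round(1))
ci=camera_info("wrist");print("tin expect",)
cv2.imwrite("pics/w8.png",grab_frame("wrist"));pickle.dump(ci,open("w8.pkl","wb"))
E
```

```text
[ 460.79403922 -358.8917317   205.05370142] [-1.79971570e+02 -3.54205368e-02  9.42729472e+01] 58.71823750232505 [ 0.44690953  0.53842766 -0.5637457 ]
spare [ 593.9 -355.7   82. ]
tin expect
```

View pics/w8.png

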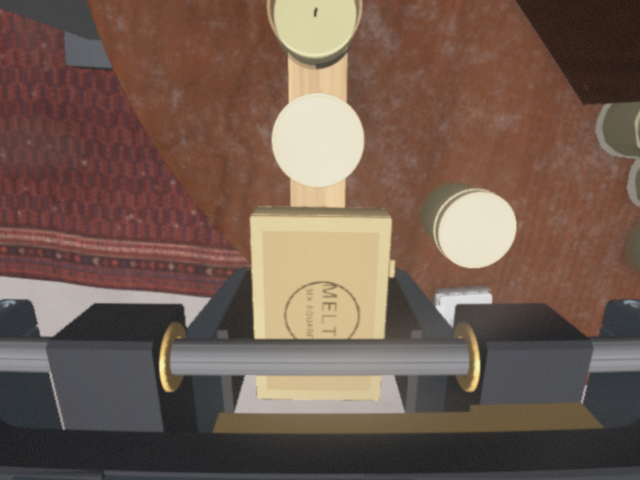

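```bash
python3 - <<'E'
from h import *
import pickle;ci=pickle.load(open("w8.pkl","rb"))
for n,u,v,z in(("jar",318,139,112),("tin far",321,210,254),("tin near",319,398,254),("tinL",253,240,254),("tinR",390,240,254)):print(n,ray(ci,u,v,z).round(1))
E
```

```text
jar [ 454.6 -289.7  112. ]
tin far [ 457.9 -312.8  254. ]
tin near [ 463.8 -401.8  254. ]
tinL [ 431.  -327.3  254. ]
tinR [ 487.1 -323.1  254. ]
```

Call:
{"fn": "move_arm", "kwargs": {
  "motion": [
    [54,[0.02,-0.3,0],[0,0,0]],
    [54,[0,-0.5,0],[0,0,0]],
    [54,[0,-0.28,0],[0,0,0]],
    [54,[0,0,-0.3],[0,0,0]],
    [54,[0,0,-0.6],[0,0,0]],
    [54,[0,0,-0.7],[0,0,0]],
    [54,[0,0,-0.7],[0,0,0]],
    [54,[0,0,-0.7],[0,0,0]],
    [54,[0,0,-0.7],[0,0,0]],
    [54,[0,0,-0.7],[0,0,0]],
    [54,[0,0,-0.7],[0,0,0]],
    [54,[0,0,-0.7],[0,0,0]],
    [54,[0,0,-0.7],[0,0,0]],
    [54,[0,0,-0.5],[0,0,0]],
    [54,[0,0,-0.3],[0,0,0]],
    [54,[0,0,-0.2],[0,0,0]],
    [54,[0,0,-0.1],[0,0,0]],
    [54,[0,0,0],[0,0,0]],
    [54,[0,0,0],[0,0,0]]
  ]
}}

```text
time_s: 35.87
ee_pos: [462.0, -385.6, 16.2]
ee_rot: [179.9, 0.0, 94.3]
force: [-0.5, -0.7, -1.2]
gripper_width: 59.3
gripper_force: 19.9
```

Call:
{"fn": "move_arm", "kwargs": {
  "motion": [
    [54,[0,0,-0.2],[0,0,0]],
    [54,[0,0,-0.14],[0,0,0]],
    [54,[0,0,-0.1],[0,0,0]],
    [54,[0,0,-0.05],[0,0,0]],
    [54,[0,0,0],[0,0,0]],
    [54,[0,0,0],[0,0,0]]
  ]
}}

```text
time_s: 36.37
ee_pos: [461.7, -385.4, 3.3]
ee_rot: [180.0, 0.0, 94.3]
force: [-0.5, -0.8, -0.8]
gripper_width: 58.8
gripper_force: 19.9
```

Call:
{"fn": "move_arm", "kwargs": {
  "motion": [
    [54,[0,0,-0.02],[0,0,0]],
    [65,[0,0,0],[0,0,0]],
    [82,[0,0,0],[0,0,0]],
    [82,[0,0,0],[0,0,0]],
    [82,[0,0,0],[0,0,0]],
    [82,[0,0,0],[0,0,0]],
    [82,[0,0,0.3],[0,0,0]],
    [82,[0,0,0.6],[0,0,0]],
    [82,[0,0,0.9],[0,0,0]],
    [82,[0,0,1],[0,0,0]],
    [82,[0,0,1],[0,0,0]],
    [82,[0,0,1],[0,0,0]],
    [82,[0,0,1],[0,0,0]],
    [82,[0,0,1],[0,0,0]],
    [82,[0,0,1],[0,0,0]],
    [82,[0,0,0.9],[0,0,0]],
    [82,[0,0,0.3],[0,0,0]],
    [82,[0,0,0],[0,0,0]],
    [82,[0,0,0],[0,0,0]]
  ]
}}

```text
time_s: 37.95
ee_pos: [461.3, -385.0, 227.3]
ee_rot: [-180.0, -0.0, 94.3]
force: [-0.8, -0.9, -0.3]
gripper_width: 82.1
gripper_force: 0.0
```

Call:
{"fn": "move_arm", "kwargs": {
  "motion": [
    [82,[0,-0.5,0],[0,0,0]],
    [82,[0,-0.8,0],[0,0,0]],
    [82,[0,-0.8,0],[0,0,0]],
    [82,[0,-0.8,0],[0,0,0]],
    [82,[0,-0.5,0],[0,0,0]],
    [82,[0,0,0],[0,0,0]],
    [82,[0,0,0],[0,0,0]],
    [82,[0,0,0],[0,0,0]]
  ]
}}

```text
time_s: 38.62
ee_pos: [461.4, -469.5, 227.1]
ee_rot: [-180.0, -0.1, 94.3]
force: [1.0, -0.3, 0.5]
gripper_width: 81.9
gripper_force: 0.0
```

```bash
python3 - <<'E'
from h import *
import pickle
s=state();print(s['ee_pos'])
ci=camera_info("wrist");im=grab_frame("wrist");cv2.imwrite("pics/w9.png",im)
hsv=cv2.cvtColor(im,cv2.COLOR_BGR2HSV)
# pale things (lid, wax, tin) in the strip over the rack, by contour
m=cv2.inRange(hsv,(15,20,150),(40,140,255));m[300:]=0;m[:,:200]=0;m[:,560:]=0
for c in sorted(cv2.findContours(m,cv2.RETR_EXTERNAL,cv2.CHAIN_APPROX_NONE)[0],key=cv2.contourArea)[-6:]:
    r=cv2.minAreaRect(c);print(np.round(r[0]),np.round(r[1]),round(r[2],1),cv2.contourArea(c),*[(z,ray(ci,*r[0],z)[:2].round(1)) for z in(52,104,112)])
for v in(60,100,140,180,220,240,260):print(v,hsv[v,270:380:10].tolist())
E
```

```text
[ 461.4201972  -469.52414379  227.12339133]
[410. 270.] [0. 0.] 0.0 0.0 (52, array([ 557.6, -524. ])) (104, array([ 543.7, -506. ])) (112, array([ 541.6, -503.2]))
[328.  20.] [39. 89.] 90.0 2608.5 (52, array([ 455.6, -301. ])) (104, array([ 455.6, -313.2])) (112, array([ 455.6, -315.1]))
[486.  97.] [84. 84.] 90.0 5591.5 (52, array([ 604.5, -353.1])) (104, array([ 584.3, -358.3])) (112, array([ 581.2, -359. ]))
[328. 109.] [ 67. 146.] 0.0 8451.0 (52, array([ 462.5, -375.5])) (104, array([ 461.6, -377.6])) (112, array([ 461.4, -377.9]))
60 [[10, 132, 122], [8, 132, 118], [8, 123, 118], [17, 87, 221], [17, 85, 222], [17, 84, 225], [17, 87, 224], [19, 81, 233], [18, 82, 229], [10, 103, 119], [9, 122, 121]]
100 [[10, 133, 125], [10, 120, 119], [9, 131, 115], [23, 73, 224], [20, 85, 214], [20, 85, 214], [20, 82, 215], [20, 82, 215], [20, 84, 215], [19, 78, 204], [10, 112, 125]]
140 [[9, 138, 122], [9, 124, 132], [10, 104, 115], [22, 74, 223], [19, 84, 215], [19, 86, 213], [19, 88, 195], [19, 85, 214], [20, 82, 215], [18, 83, 190], [9, 99, 121]]
180 [[1, 89, 92], [9, 131, 109], [10, 131, 111], [15, 94, 210], [16, 88, 220], [16, 89, 220], [16, 88, 221], [17, 88, 219], [15, 94, 201], [9, 109, 122], [9, 95, 121]]
220 [[6, 80, 150], [5, 92, 155], [6, 83, 135], [6, 92, 141], [7, 86, 146], [6, 93, 151], [5, 103, 138], [9, 129, 111], [10, 131, 119], [10, 141, 114], [9, 125, 114]]
240 [[2, 88, 102], [3, 93, 104], [179, 77, 93], [1, 93, 93], [3, 85, 84], [1, 71, 86], [1, 70, 84], [3, 78, 85], [0, 81, 85], [0, 75, 85], [10, 119, 114]]
260 [[1, 73, 94], [1, 80, 93], [3, 84, 94], [3, 76, 90], [1, 72, 89], [2, 85, 96], [3, 102, 107], [2, 109, 124], [4, 111, 117], [4, 118, 123], [4, 117, 124]]
```

```bash
python3 - <<'E'
from h import *
ci=camera_info("wrist");im=cv2.imread("pics/w9.png");hsv=cv2.cvtColor(cv2.GaussianBlur(im,(3,3),0),cv2.COLOR_BGR2HSV).astype(int)
print([(v,hsv[v,312:340,0].mean().round(1),hsv[v,312:340,2].mean().round(0)) for v in range(50,190,4)])
for v in(90,110,130,150):
    w=np.where(hsv[v,:,2]>165)[0];w=w[(w>270)&(w<400)];print(v,w.min(),w.max(),[ray(ci,u,v,52)[:2].round(1).tolist() for u in(w.min(),w.max())])
for v in(75,80,85,150,155,160,165):print(v,ray(ci,325,v,52)[:2].round(1))
E
```

```text
[(50, np.float64(16.9), np.float64(192.0)), (54, np.float64(17.2), np.float64(227.0)), (58, np.float64(17.4), np.float64(227.0)), (62, np.float64(17.4), np.float64(227.0)), (66, np.float64(17.4), np.float64(227.0)), (70, np.float64(19.1), np.float64(222.0)), (74, np.float64(22.3), np.float64(224.0)), (78, np.float64(20.0), np.float64(216.0)), (82, np.float64(19.9), np.float64(214.0)), (86, np.float64(20.0), np.float64(214.0)), (90, np.float64(19.9), np.float64(214.0)), (94, np.float64(20.0), np.float64(214.0)), (98, np.float64(20.0), np.float64(214.0)), (102, np.float64(19.6), np.float64(205.0)), (106, np.float64(19.2), np.float64(195.0)), (110, np.float64(19.4), np.float64(201.0)), (114, np.float64(19.5), np.float64(203.0)), (118, np.float64(19.9), np.float64(210.0)), (122, np.float64(19.7), np.float64(208.0)), (126, np.float64(19.6), np.float64(210.0)), (130, np.float64(19.5), np.float64(204.0)), (134, np.float64(19.2), np.float64(200.0)), (138, np.float64(19.5), np.float64(193.0)), (142, np.float64(19.8), np.float64(215.0)), (146, np.float64(19.9), np.float64(214.0)), (150, np.float64(19.9), np.float64(214.0)), (154, np.float64(19.9), np.float64(214.0)), (158, np.float64(20.0), np.float64(214.0)), (162, np.float64(20.1), np.float64(216.0)), (166, np.float64(21.9), np.float64(222.0)), (170, np.float64(16.6), np.float64(216.0)), (174, np.float64(16.7), np.float64(218.0)), (178, np.float64(16.9), np.float64(224.0)), (182, np.float64(14.1), np.float64(170.0)), (186, np.float64(9.8), np.float64(121.0))]
90 295 359 [[431.3, -361.3], [488.7, -356.9]]
110 295 361 [[432.4, -378.6], [492.3, -374.0]]
130 295 361 [[433.5, -396.3], [494.1, -391.6]]
150 295 357 [[434.6, -414.3], [492.2, -409.9]]
75 [ 457.2 -346.6]
80 [ 457.6 -350.8]
85 [ 457.9 -355. ]
150 [ 462.5 -412.2]
155 [ 462.8 -416.8]
160 [ 463.2 -421.4]
165 [ 463.6 -426. ]
```

```bash
python3 -c "
from workcell import *
print(job_done())"
```

```text
the job is handed in; nothing more can be done
None
```

The job is handed in; the verdict was not shown: counted from the empty rack's end board, the candle, jar and tin stand in reverse order, within about 5 mm of their pad centres by my camera measurements, with nothing tipped and no bystander contact seen.

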